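Check a postal scale with stacked weights

TASK

Check the postal scale: first take the red-handled stamp off its pan and stand it upright in the middle of the ink pad, then stand the large steel weight on the pan inside the red ring, and then the larger of the two brass weights upright and centred on top of the steel one. Lower them gently so that the sprung pan never reaches the bottom of its travel, and leave them standing there. Leave the smallest weight in the sloping rack and do not disturb the other things on the desk.

Things in the scene. Friction and masses are not known exactly. Their poses are not given: they have to be found in the camera images.
- scale: white postal scale, housing 150 x 150 mm, 66 mm high, fixed to the desk; origin on the desk under its centre. Its round aluminium pan, 130 mm across and 6 mm thick, sits above the housing with its top 100 mm above the desk when empty
- pan_center (a point): centre of the pan's top face, moves down with the pan; a red ring of 66 mm outer diameter is drawn round it
- pan (a joint): how far the sprung pan has sunk, m: 0 empty, 0.020 at its bottom stop; about 16 mm per kg (600 N/m), well damped
- rack: wooden weight rack, 300 mm wide (its y), 120 mm deep (its x), fixed; origin on the desk under its middle, front (-x) towards the robot. Its black face rises from front to back, 0.55 rad (31.5 degrees) from level. The weights stand square on the face, so they lean to the rack's -x by 0.55 rad, at y = -88, 0 and +88 mm, in any order
- rack_lip (a point): middle of the lower edge of the rack's sloping face, where it meets the 8 mm high lip that the weights rest against; 50 mm in front of and 20 mm above the rack's origin
- rack_bar (a point): centre of the light bar over the rack: 25 mm deep, 312 mm wide, 18 mm high, underside 148 mm above the desk, on posts at y = -150 and +150 mm of the rack, behind it. Its front edge is above the weights, in the way of a gripper coming straight down
- steel_weight: large steel check weight, plain cylinder 50 mm across, 33 mm high, 500 g. Its z axis is the cylinder's axis, pointing from foot to top; the origin lies on the rim of the underside (the lowest point in the rack), 25 mm from the axis; the axis lies on its +x side
- steel_weight_foot (a point): centre of the steel weight's underside
- brass_weight: larger brass check weight, 200 g: body 32 mm across up to 24 mm high, then a neck and a 20 mm wide knob, 38 mm high in all. z axis along its axis from foot to knob; the origin lies on the rim of the underside, 16 mm from the axis; the axis lies on its +x side
- brass_weight_foot (a point): centre of this brass weight's underside
- small_weight: smallest brass check weight, 100 g, 25 mm across and 29 mm high; stays in the rack. Origin on the rim of its underside
- stamp: hand stamp that stands on the pan at the start, 80 to 150 g: black foot 32 (x) x 52 (y) mm and 22 mm high, red round handle above it, 28 mm across from 58 to 74 mm high, narrower below (18 mm at 45 mm), 82 mm high in all; origin at the centre of its underside
- ink_pad: blue ink pad in a dark tin, 70 (x) x 100 (y) mm, fixed to the desk; top 13 mm above the desk; origin on the desk under its centre
- pen_cup: red round pen cup with pens in it, 72 mm across, pens reach 160 mm high; bystander, origin at the centre of its underside
- tape: yellow roll of tape lying flat, 90 mm across, 24 mm high; bystander, origin at the centre of its underside
- mug: amber glass mug, 76 mm across, 90 mm high, handle on its +y side; bystander, origin at the centre of its underside
- stapler: blue and black stapler, 125 x 34 x 50 mm, long along its x; bystander, origin at the centre of its underside
- glue_stick: white glue stick with an orange cap, standing, 30 mm across, 90 mm high; bystander, origin at the centre of its underside
Things that resemble listed ones, but are neither listed nor needed, are in the scene too. Leave any white look-alike of the stamp alone.

How it is judged:
By the outcome, as a careful person would: the job done as asked, in the order asked, and still so for the second after the job is handed in, with the robot touching nothing.
It also fails if it takes over 72 s, if anything falls off the work surface, if the arm or the gripper's body presses on something with over 40 N, if the wrist force passes 120 N, or if a joint passes its speed limit or range.

ROBOT

A 6-joint arm with a two-finger parallel gripper is mounted at the origin on the work surface. World frame = base frame: x ahead of the robot, y to its left, z up, the work surface at z = 0. Lengths are in m, angles in rad, forces in N, time in s.
With the tool pointing down it reaches from about 0.35 to 0.8 m from the base axis. Payload 7.3 kg.
Tool frame: the origin (TCP) lies between the finger pads; the fingertips stand 25 mm ahead of it and the grasp point (between the pads) lies 6 mm ahead of it (r.tip_extent is the distance from the TCP to the fingertips, in m); z points along the fingers, y is the direction in which the jaws open and shut (so a half turn about z gives the same grasp; the last joint's range is limited). The gripper opens to 85 mm and grips with 20 to 120 N. Pads are 22 mm wide; open, the fingers measure 114 mm over their backs; the gripper's body (76 mm by 85 mm) begins 54 mm behind the grasp point. The pads swing forward as they close: fully open they stand 13 mm farther back than shut.
Start: joints at [-1.391, 0.342, 1.524, -0, 1.275, -0.146], TCP at [0.168, -0.497, 0.256] pointing down, gripper open.
Joint ranges: [-2.53, 2.53], [-0.77, 2.02], [0.04, 2.7], [-1, 4.14], [0.28, 2.66], [-3.11, 3.11]. Speed limits (rad/s): [2.57, 2.57, 3.14, 3.14, 3.14, 3.14].

INTERFACE

Orientations are given as a unit quaternion [x, y, z, w].
In Python, from workcell import r, command_gripper, optics gives the robot as it stands. The module is installed in compiled form; this text tells all that it offers. Calls block until the motion is done:
- r.reach(position, orientation): joint-space move of the TCP to a pose.
- r.move_straight(position, orientation=None, speed=0.15, max_force=None): straight line of the TCP; orientation=None keeps the orientation; speed is the mean speed in m/s. With max_force (N) it stops when the force on the tool has changed by that much, and returns True; else False.
- r.movej(angles): joint-space move.
- command_gripper(opening, force=None): finger opening in m; force is the grip in N (None keeps the last); returns when the fingers have stopped.
- r.hold(seconds).
- r.solve_ik(position, orientation): joint angles nearest the present ones, or None.
- r.read_state(): the state.
- optics.get_image(name): name is "side" or "top" or "wrist"; returns (picture, depth): 420x560x3 uint8, red, green, blue; 420x560 float32, m along the optical axis (not along the pixel's ray), 0 where there is no reading.
- optics.camera_model(name): a dict with "K" (3x3 intrinsics, pixels), "k1" (the pictures are not rectified: a ray, as slopes to the right and down, at radius r is drawn at 1 + k1 r^2 times it, then the intrinsics apply), "R" (3x3) and "t" (3): a world point X has camera coordinates R X + t; the wrist camera has in their place "tool_from_camera" (4x4, takes a point from camera to tool coordinates, whose origin is the TCP and whose axes are the flange's). Camera axes: x right, y down, z forward; pixel columns grow to the right and rows downward; lengths in m; the calibration is good to about 2 mm. A picture is of the moment at which its call begins: read the wrist's pose just before it. camera_model takes no time and is no camera call.
A pose or a line that the arm cannot do raises r.PlanningError and nothing moves.
- r.finish_job(): hands the job in, once; it reports no verdict.
The state is a dict: "time_s": time; "joint_positions": joint angles; "dq": joint speeds; "tau": joint torques, N m; "eef_pos": TCP position; "eef_rot": TCP orientation; "contact_force": force on the tool from outside, world axes, zero at the start; "torque": the same for the moment, N m; "grip_width": finger opening in m.
Only numpy, scipy, OpenCV 4.12 (cv2) and the standard library are available. Lean on these libraries where they do the work, as an engineer would, in place of code of your own. Each camera call takes 0.05 s, during which the arm holds its last target.

## Working session

There is one attempt and no reset: what is moved stays moved. The work goes in short steps, each a Python script; the robot and the scene stay as the last script left them, time stands still between calls to the robot, and variables do not carry over. Pictures are saved under pics/ and viewed, and the job is handed in when it is done.

```bash
mkdir -p pics
cat > h.py <<'E'
import numpy as np, cv2, os
from workcell import r, command_gripper, optics
from scipy.spatial.transform import Rotation as Ro
def grab(name):
    s=r.read_state(); p,d=optics.get_image(name); m=optics.camera_model(name)
    if 'R' in m: Rw=np.array(m['R']).T; tw=-Rw@np.array(m['t'])
    else:
        T=np.array(m['tool_from_camera']); Rt=Ro.from_quat(s['eef_rot']).as_matrix()
        Rw=Rt@T[:3,:3]; tw=Rt@T[:3,3]+np.array(s['eef_pos'])
    return dict(p=p,d=d,K=np.array(m['K']),k1=m['k1'],Rw=Rw,tw=tw)
def dirs(c,uv):
    uv=np.atleast_2d(np.asarray(uv,float)); K=c['K']
    D=np.c_[(uv[:,0]-K[0,2])/K[0,0],(uv[:,1]-K[1,2])/K[1,1]]
    x=D.copy()
    for _ in range(20): x=D/(1+c['k1']*(x**2).sum(1,keepdims=True))
    return np.c_[x,np.ones(len(x))]
def onplane(c,uv,z):
    d=dirs(c,uv)@c['Rw'].T; return c['tw']+d*((z-c['tw'][2])/d[:,2:3])
def pts(c):
    h,w=c['d'].shape; v,u=np.mgrid[:h,:w]
    X=dirs(c,np.c_[u.ravel(),v.ravel()])*c['d'].reshape(-1,1)
    X=X@c['Rw'].T+c['tw']; X[c['d'].ravel()==0]=np.nan
    return X.reshape(h,w,3)
def proj(c,X):
    x=(np.atleast_2d(X)-c['tw'])@c['Rw']; s=x[:,:2]/x[:,2:]
    s=s*(1+c['k1']*(s**2).sum(1,keepdims=True)); K=c['K']
    return np.c_[s[:,0]*K[0,0]+K[0,2],s[:,1]*K[1,1]+K[1,2]]
def save(n,img): cv2.imwrite('pics/'+n+'.png',img[:,:,::-1])
def crop(img,u0,v0,u1,v1,f): return cv2.resize(img[v0:v1,u0:u1],None,fx=f,fy=f,interpolation=cv2.INTER_CUBIC)
E
python3 - <<'E'
from h import *
for n in ['side','top','wrist']:
    c=grab(n); save(n+'0',c['p']); np.savez('pics/'+n+'0.npz',**c); print(n,c['tw'].round(3),c['Rw'][:,2].round(2),c['k1'],c['K'][0,0])
print(r.read_state())
E
```

```text
side [0.079 0.562 0.583] [ 0.54 -0.68 -0.5 ] -0.011138732069302154 394.84758529668164
top [ 0.468 -0.056  1.189] [ 0.09  0.02 -1.  ] 0.016106977280611105 404.1071867794064
wrist [ 0.233 -0.475  0.373] [-0.26 -0.09 -0.96] -0.04253214041628985 309.56116182227794
{'time_s': 0.15, 'joint_positions': array([-1.39103564e+00,  3.42552703e-01,  1.52478859e+00, -1.07637646e-05,
        1.27542538e+00, -1.46005875e-01]), 'dq': array([-0.00018003, -0.00218521, -0.00182279,  0.00084785, -0.00101388,
        0.00042777]), 'tau': array([ 1.19478387e-03, -4.33908176e+01, -2.46146947e+01, -1.59784872e-04,
        5.72628182e-03,  9.88234603e-06]), 'eef_pos': array([ 0.16798396, -0.49710876,  0.25579392]), 'eef_rot': array([ 9.86763397e-01,  1.62165514e-01, -1.50539130e-05, -5.86840483e-04]), 'contact_force': array([-0.68569921,  0.16901479, -0.76153903]), 'torque': array([-0.05653677,  0.0087756 ,  0.00125272]), 'grip_width': 0.08495726565179568}
```

View pics/top0.png

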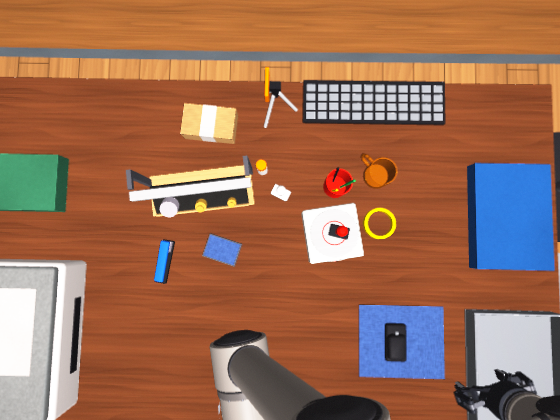

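View pics/side0.png

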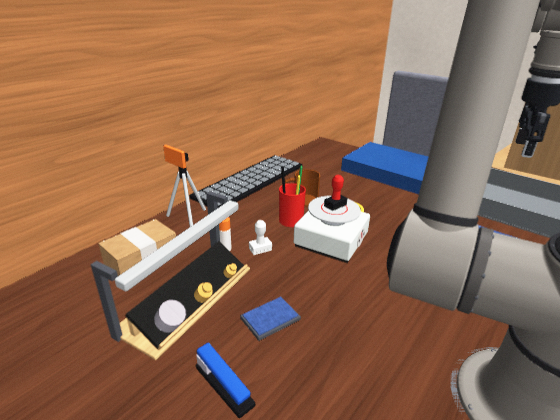

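The top picture shows the rack at about (193,195), the scale at (333,233), the stamp on it at (340,231), the ink pad at (222,250) and the mouse mat at (401,341). The steel weight is at (169,207) and the two brass weights are at (201,205) and (232,203). The white look-alike stamp is at (281,192). Next I'll enlarge the rack and the scale.

Run:
```python
from h import *
t=dict(np.load('pics/top0.npz')); s=dict(np.load('pics/side0.npz'))
a=crop(t['p'],120,150,270,270,4); b=crop(t['p'],290,190,410,280,5)
save('t_rack',a); save('t_scale',b)
save('s_rack',crop(s['p'],90,190,290,340,4)); save('s_scale',crop(s['p'],280,150,400,270,5))
P=pts(t)
for n,uv in dict(desk=(240,290),scaletop=(312,250),pan=(322,240),pad=(222,250),bar=(190,188),steel=(169,207),b1=(201,205),b2=(232,203),mat=(401,310)).items(): print(n,P[uv[1],uv[0]].round(4))
```

```text
desk [ 0.3237  0.0617 -0.0015]
scaletop [ 0.4449 -0.1407  0.0669]
pan [ 0.4728 -0.1649  0.098 ]
pad [0.4386 0.115  0.017 ]
bar [0.5978 0.1793 0.1696]
steel [0.5562 0.2594 0.0681]
b1 [0.5645 0.1724 0.0569]
b2 [0.572  0.0855 0.0544]
mat [ 0.2779 -0.4025  0.0008]
```

View pics/t_rack.png

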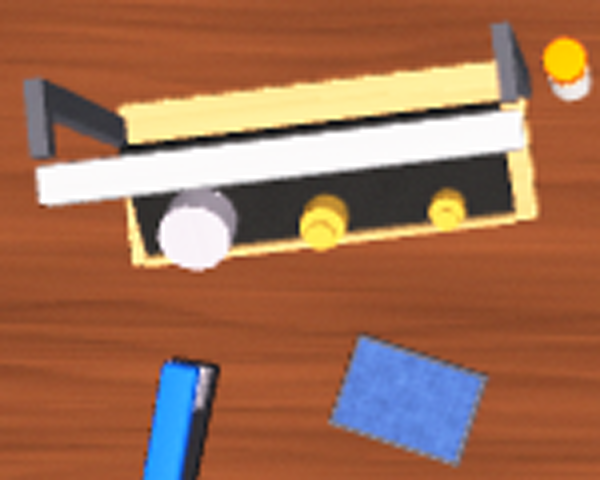

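View pics/t_scale.png

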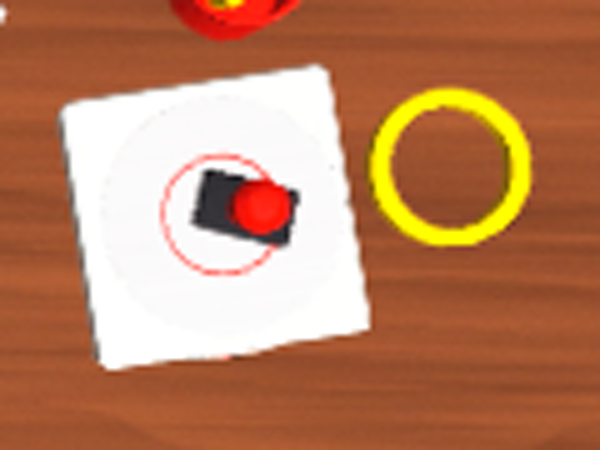

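View pics/s_rack.png

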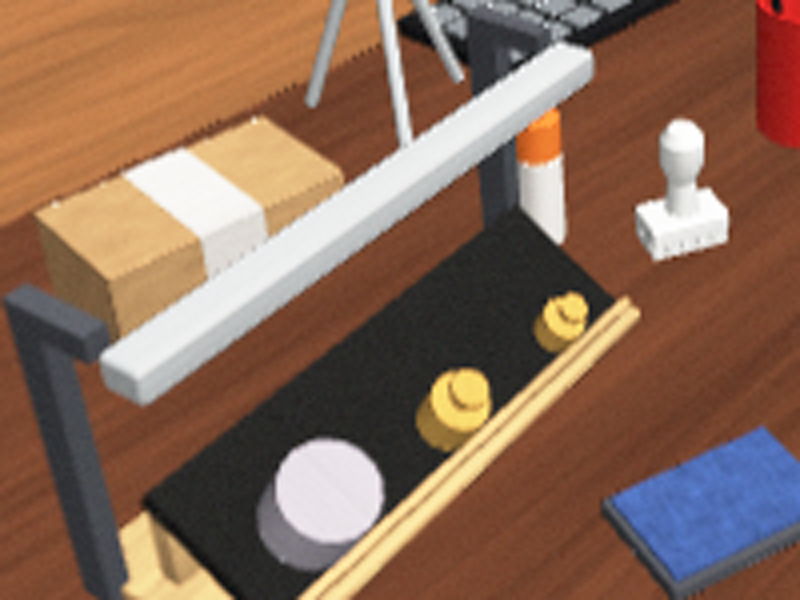

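View pics/s_scale.png

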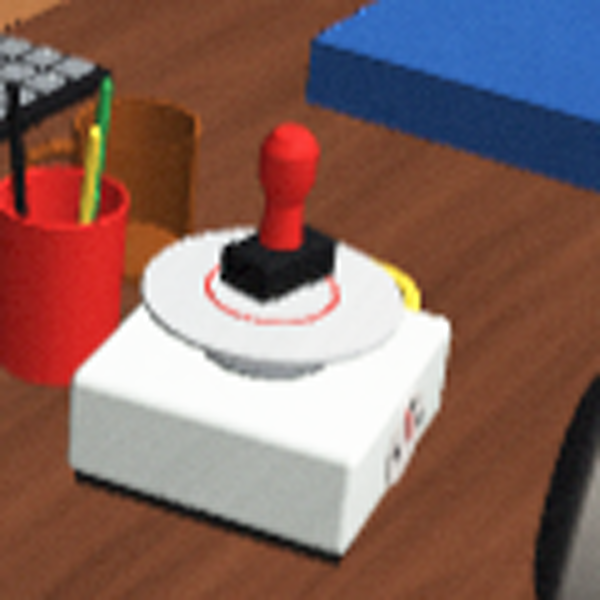

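The side crop makes the order in the rack clear. The large steel weight is at the rack's left (+y) end, side pixel (171,315). The larger brass weight is in the middle at (205,291), and the smallest is at the right at (231,270). The red-handled stamp is on the pan at (337,187), and the white stamp at (260,237) is the look-alike. The ink pad is the small tin at top pixel (222,250); the one at (401,341) is a mouse mat, at desk height with a mouse on it. Next I'll take coarse positions from these views.

```bash
cat >> h.py <<'E'
def mask(c,f,box=None):
    hsv=cv2.cvtColor(c['p'],cv2.COLOR_RGB2HSV).astype(int); m=f(hsv[...,0],hsv[...,1],hsv[...,2]).astype(np.uint8)
    if box is not None:
        b=np.zeros_like(m); b[box[1]:box[3],box[0]:box[2]]=1; m*=b
    return m
def biggest(m):
    n,l,s,ce=cv2.connectedComponentsWithStats(m); k=1+np.argmax(s[1:,4]); return (l==k).astype(np.uint8)
def rect_on(c,m,z):
    cs,_=cv2.findContours(m,cv2.RETR_EXTERNAL,cv2.CHAIN_APPROX_NONE); q=max(cs,key=cv2.contourArea)[:,0]
    X=onplane(c,q,z)[:,:2]; (ce,wh,a)=cv2.minAreaRect((X*1000).astype(np.float32)); return np.array(ce)/1000,wh,a
E
python3 - <<'E'
from h import *
t=dict(np.load('pics/top0.npz'))
print('pad',rect_on(t,biggest(mask(t,lambda h,s,v:(h>100)&(h<125)&(s>80),(195,225,250,275))),.013))
print('bar',rect_on(t,biggest(mask(t,lambda h,s,v:(s<40)&(v>200),(125,165,258,205))),.166))
print('scale',rect_on(t,biggest(mask(t,lambda h,s,v:(s<40)&(v>200),(295,195,370,270))),.066))
ring=mask(t,lambda h,s,v:(h<10)&(s>60)&(v>150),(310,210,340,255))
v,u=np.nonzero(ring); X=onplane(t,np.c_[u,v],.098); print('ring pix',len(u),X.mean(0),X.min(0),X.max(0))
st=biggest(mask(t,lambda h,s,v:(h<8)&(s>200)&(v>120),(325,215,360,245))); v,u=np.nonzero(st); print('knob',onplane(t,[[u.mean(),v.mean()]],.17))
print('blackfoot',rect_on(t,biggest(mask(t,lambda h,s,v:(v<70),(322,215,360,245))),.12))
print(r.tip_extent, optics.camera_model('wrist')['tool_from_camera'])
print(r.solve_ik([.45,-.17,.3],Ro.from_euler('xz',[180,0],degrees=True).as_quat()))
E
```

```text
pad (array([0.44007669, 0.11743742]), (92.73670959472656, 61.852298736572266), 72.84070587158203)
bar (array([0.59558929, 0.18095224]), (24.706512451171875, 310.5252990722656), 7.793243885040283)
scale (array([ 0.4923613 , -0.19706184]), (149.7100830078125, 149.72415161132812), 9.648676872253418)
ring pix 67 [ 0.49461019 -0.19165962  0.098     ] [ 0.46254756 -0.21042698  0.098     ] [ 0.52461891 -0.16458678  0.098     ]
knob [[ 0.49616074 -0.20684901  0.17      ]]
blackfoot (array([ 0.4999722 , -0.19520587]), (25.350215911865234, 28.15521812438965), 77.0782241821289)
0.025 [[-4.19244102e-04 -9.61260737e-01 -2.75640382e-01  6.87559376e-02]
 [ 9.99999896e-01 -3.53563792e-04 -2.87973287e-04  9.60876097e-05]
 [ 1.79360955e-04 -2.75640474e-01  9.61260785e-01 -1.17420583e-01]
 [ 0.00000000e+00  0.00000000e+00  0.00000000e+00  1.00000000e+00]]
[-5.20701527e-01  2.27925613e-01  1.56089824e+00 -4.44089210e-16
  1.35276881e+00  1.05009480e+00]
```

View pics/wrist0.png

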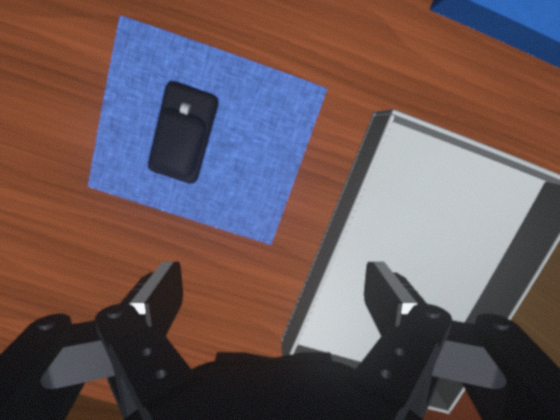

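Run:
```python
from h import *
q=Ro.from_euler('xz',[180,0],degrees=True).as_quat()
for n,p in [('w_pad',[.44,.13,.28]),('w_rack',[.50,.20,.30]),('w_scale',[.47,-.19,.34])]:
    if n=='w_pad': r.reach([.40,-.19,.32],q)
    r.reach(p,q); c=grab(n and 'wrist'); np.savez('pics/'+n+'.npz',**c); save(n,c['p']); print(r.read_state()['time_s'])
```

```text
2.8833
3.4
4.9083
```

View pics/w_pad.png

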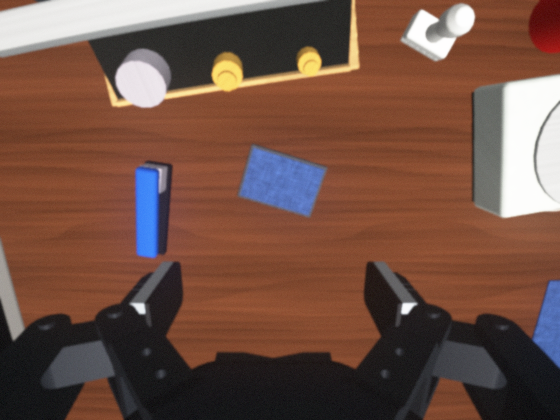

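View pics/w_rack.png

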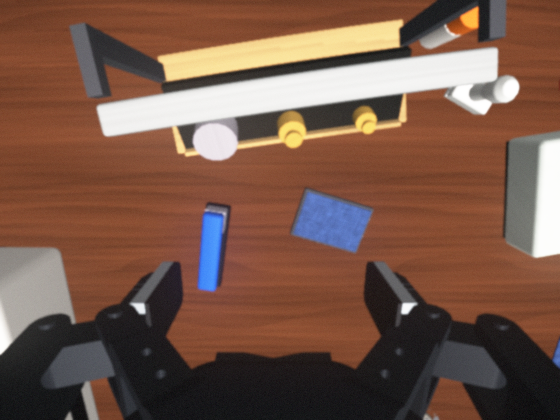

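View pics/w_scale.png

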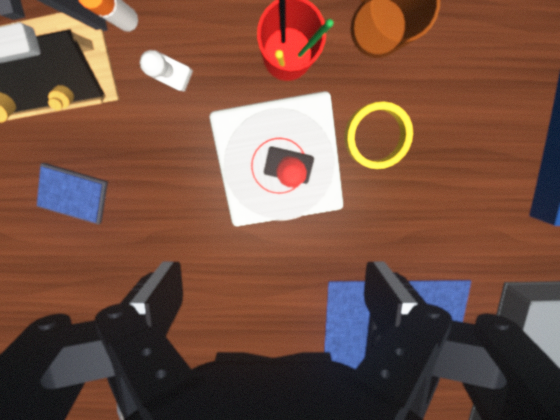

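The wrist pictures are sharp enough to work with. In w_pad the ink pad is at (283,180), the steel weight's top at (143,85) and the large brass knob at (227,78). In w_scale the ring is at about (278,166) and the stamp handle at (292,172).

Run:
```python
from h import *
pd=dict(np.load('pics/w_pad.npz')); rk=dict(np.load('pics/w_rack.npz')); sc=dict(np.load('pics/w_scale.npz'))
bl=lambda h,s,v:(h>100)&(h<125)&(s>70)&(v>60)
print('pad',rect_on(pd,biggest(mask(pd,bl,(225,130,340,225))),.013)); print('pad',rect_on(rk,biggest(mask(rk,bl,(280,180,385,260))),.013))
wh=lambda h,s,v:(s<45)&(v>150)
print('bar',rect_on(rk,biggest(mask(rk,lambda h,s,v:(s<45)&(v>185),(90,45,505,140))),.166))
print('scale',rect_on(sc,biggest(mask(sc,wh,(200,85,350,230))),.066))
ring=mask(sc,lambda h,s,v:((h<10)|(h>172))&(s>50)&(v>120),(245,130,270,200))|mask(sc,lambda h,s,v:((h<10)|(h>172))&(s>50)&(v>120),(245,183,300,200))
v,u=np.nonzero(ring); X=onplane(sc,np.c_[u,v],.0985)[:,:2]
from scipy.optimize import least_squares
f=least_squares(lambda p:np.hypot(*(X-p[:2]).T)-p[2],[.49,-.195,.032],loss='soft_l1',f_scale=.001); print('ring',len(u),f.x)
st=biggest(mask(sc,lambda h,s,v:((h<10)|(h>172))&(s>150)&(v>90),(270,150,310,192)));
P=pts(sc); (a,b),rad=cv2.minEnclosingCircle(cv2.findContours(st,0,1)[0][0]); print('handle px',a,b,rad,onplane(sc,[[a,b]],.17),'depth',P[int(b),int(a)])
m=biggest(mask(sc,lambda h,s,v:(v<75),(258,138,322,190)));print('foot black',rect_on(sc,m,.12))
save('c_scale',crop(sc['p'],200,80,350,230,4)); save('c_rack',crop(pd['p'],80,0,380,120,2.6))
P=pts(pd)
for n,uv in dict(steel=(143,85),brass=(228,78),small=(309,66),pad=(283,180),desk=(330,230)).items(): print(n,P[uv[1]-1:uv[1]+2,uv[0]-1:uv[0]+2].mean((0,1)).round(4))
```

```text
pad (array([0.43723911, 0.11800508]), (93.49549865722656, 63.20194625854492), 72.96904754638672)
pad (array([0.43760953, 0.11827402]), (93.17023468017578, 63.615943908691406), 73.0843734741211)
bar (array([0.58134967, 0.18012106]), (48.0778923034668, 311.58233642578125), 7.725399971008301)
scale (array([ 0.49005298, -0.19639288]), (150.74794006347656, 148.64242553710938), 9.692996978759766)
ring 285 [ 0.4906792  -0.19479415  0.03060892]
handle px 292.0 172.0 14.31792163848877 [[ 0.49463471 -0.20730897  0.17      ]] depth [ 0.49596637 -0.20678167  0.1786316 ]Traceback (most recent call last):
  File "<stdin>", line 14, in <module>
  File "h.py", line 36, in biggest
    n,l,s,ce=cv2.connectedComponentsWithStats(m); k=1+np.argmax(s[1:,4]); return (l==k).astype(np.uint8)
                                                      ~~~~~~~~~^^^^^^^^^
    return _wrapfunc(a, 'argmax', axis=axis, out=out, **kwds)
    return bound(*args, **kwds)
ValueError: attempt to get argmax of an empty sequence
```

Run:
```python
from h import *
pd=dict(np.load('pics/w_pad.npz')); rk=dict(np.load('pics/w_rack.npz')); sc=dict(np.load('pics/w_scale.npz'))
save('c_scale',crop(sc['p'],200,80,350,230,4)); save('c_rack',crop(pd['p'],80,0,380,120,2.6))
hsv=cv2.cvtColor(sc['p'],cv2.COLOR_RGB2HSV); print(hsv[160,276],hsv[170,250:258].tolist(),hsv[185:195,278].tolist())
P=pts(pd)
for n,uv in dict(steel=(143,85),brass=(228,78),small=(309,66),pad=(283,180),desk=(330,230)).items(): print(n,P[uv[1]-1:uv[1]+2,uv[0]-1:uv[0]+2].mean((0,1)).round(4))
```

```text
[ 5 34 89] [[3, 21, 248], [2, 65, 252], [2, 91, 253], [2, 51, 251], [4, 15, 246], [8, 4, 245], [15, 2, 245], [15, 2, 244]] [[10, 3, 245], [10, 3, 244], [15, 4, 244], [10, 3, 244], [15, 4, 245], [6, 10, 245], [3, 33, 250], [2, 82, 253], [1, 82, 253], [3, 36, 250]]
steel [0.5478 0.262  0.0607]
brass [0.5533 0.1739 0.0622]
small [0.5662 0.0912 0.0521]
pad [0.4398 0.116  0.0131]
desk [ 0.3684  0.0509 -0.0005]
```

View pics/c_scale.png

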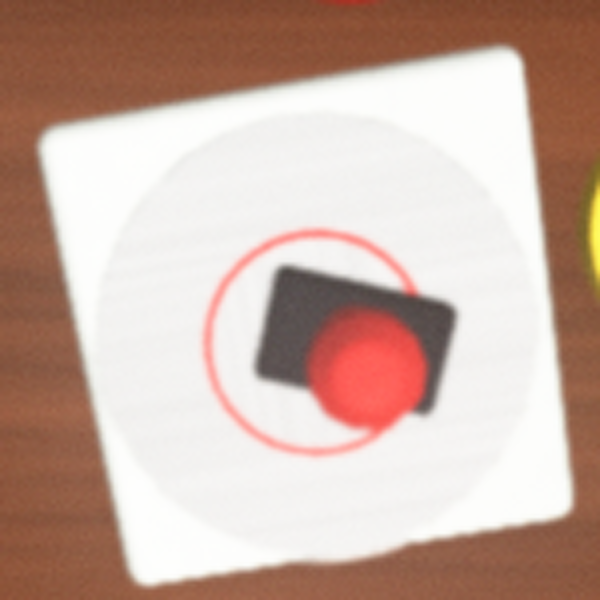

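View pics/c_rack.png

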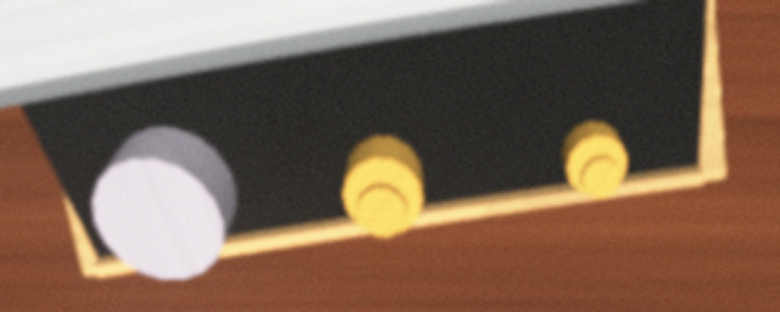

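Run:
```python
from h import *
sc=dict(np.load('pics/w_scale.npz'))
m=biggest(mask(sc,lambda h,s,v:(v<120),(258,138,322,190)));print('foot black',rect_on(sc,m,.12))
T=np.array(optics.camera_model('wrist')['tool_from_camera'])
h,w=sc['d'].shape; v,u=np.mgrid[:h,:w]
X=(dirs(sc,np.c_[u.ravel(),v.ravel()])*sc['d'].reshape(-1,1))@T[:3,:3].T+T[:3,3]
X=X.reshape(h,w,3)
for uv in [(165,270),(178,265),(160,280),(150,300),(178,290),(382,270),(370,265)]: print(uv,X[uv[1],uv[0]].round(4))
b=X[240:330,100:190].reshape(-1,3); b=b[(b[:,2]<.08)&(b[:,2]>-.1)]; print('max z',np.sort(b[:,2])[-10:])
hsv=cv2.cvtColor(sc['p'],cv2.COLOR_RGB2HSV).astype(int)
ring=((hsv[...,0]<8)&(hsv[...,1]>45)&(hsv[...,2]>225)).astype(np.uint8); 
v,u=np.nonzero(ring[130:202,245:305]); u=u+245;v=v+130; k=(u<272)|((v>185)&(u<290)); k|=(v<142)&(u<295)
Y=onplane(sc,np.c_[u,v][k],.0985)[:,:2]
from scipy.optimize import least_squares
f=least_squares(lambda p:np.hypot(*(Y-p[:2]).T)-p[2],[.49,-.195,.032],loss='soft_l1',f_scale=.001); print('ring',k.sum(),f.x,np.abs(f.fun).mean())
```

```text
foot black (array([ 0.49510168, -0.20631149]), (48.86817169189453, 29.763511657714844), 77.75846099853516)
(165, 270) [ 0.01   -0.0445 -0.001 ]
(178, 265) [ 0.0074 -0.0423  0.0091]
(160, 280) [ 0.0094 -0.0441 -0.0084]
(150, 300) [ 0.0096 -0.0424 -0.0233]
(178, 290) [-0.0034 -0.0423  0.0058]
(382, 270) [ 0.01    0.0459 -0.0011]
(370, 265) [0.0086 0.0433 0.0067]
max z [0.01157161 0.01157876 0.01166699 0.01171777 0.01185677 0.01194743
 0.01225561 0.01248981 0.01255391 0.01260584]
ring 281 [ 0.49083899 -0.19612665  0.03160481] 0.0008091980365290415
```

```bash
cat >> h.py <<'E'
def down(yaw): return (Ro.from_euler('z',yaw)*Ro.from_euler('x',np.pi)).as_quat()
def st(): 
    s=r.read_state(); print('t',round(s['time_s'],2),'pos',s['eef_pos'].round(4),'F',s['contact_force'].round(2),'w',round(s['grip_width'],4))
def tips():
    c=grab('wrist'); T=np.array(optics.camera_model('wrist')['tool_from_camera'])
    h,w=c['d'].shape; v,u=np.mgrid[:h,:w]
    X=((dirs(c,np.c_[u.ravel(),v.ravel()])*c['d'].reshape(-1,1))@T[:3,:3].T+T[:3,3]).reshape(h,w,3)
    b=X[200:340].reshape(-1,3); b=b[(b[:,2]<.05)&(b[:,2]>-.1)&(abs(b[:,1])<.06)&(abs(b[:,0])<.02)]; return np.sort(b[:,2])[-15:-3:4].round(4)
E
python3 - <<'E'
from h import *
yaw=np.radians(-12.5); x,y=.495,-.207
command_gripper(.060,30); print(tips())
r.reach([x,y,.24],down(yaw))
command_gripper(.042); print(tips())
st()
r.move_straight([x,y,.169],speed=.12,max_force=4); st()
command_gripper(.015,30); st()
r.move_straight([x,y,.179],speed=.05); st()
c=grab('side'); save('s_lift',crop(c['p'],250,130,420,270,4))
E
```

```text
[0.0193 0.0196 0.0197]
[0.0226 0.0229 0.0231]
t 6.2 pos [ 0.4952 -0.2071  0.2412] F [-0.9   0.02 -0.23] w 0.042
t 6.94 pos [ 0.4954 -0.2072  0.1696] F [ 0.76 -0.72  0.14] w 0.0421
t 7.22 pos [ 0.4953 -0.2072  0.1697] F [-0.43 -0.77  0.32] w 0.0268
t 7.57 pos [ 0.4951 -0.2071  0.1795] F [ 0.4   0.41 -1.17] w 0.0268
```

View pics/s_lift.png

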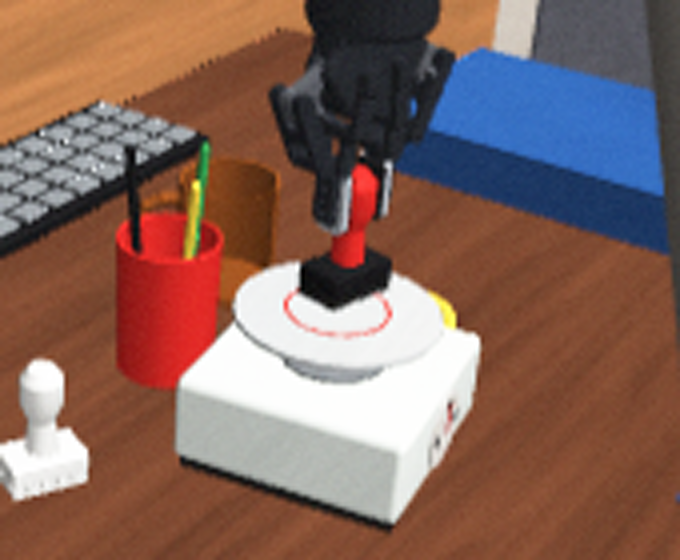

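The stamp is lifted and upright in the jaws, clear of the pan. I'll take it to the pad.

Run:
```python
from h import *
yaw=np.radians(-17); x,y=.4375,.1182
r.move_straight([.495,-.207,.26],speed=.2)
c=grab('wrist'); np.savez('pics/w_pan.npz',**c); save('w_pan',crop(c['p'],150,60,400,260,3))
r.reach([x,y,.18],down(yaw)); st()
r.move_straight([x,y,.105],speed=.12)
c=grab('wrist'); save('w_pad2',c['p']); c=grab('top'); save('t_pad2',crop(c['p'],150,200,290,300,5)); c=grab('side'); save('s_pad2',crop(c['p'],200,230,340,350,5)); st()
```

```text
t 9.51 pos [0.4381 0.1176 0.1801] F [-0.56 -0.2  -1.02] w 0.0266
t 10.43 pos [0.4381 0.1182 0.1057] F [ 0.9  -0.41 -0.79] w 0.0263
```

View pics/w_pad2.png

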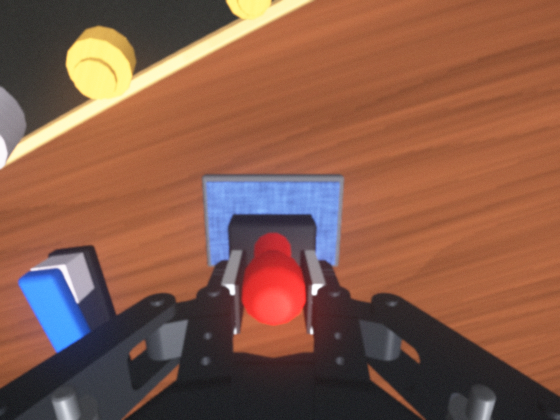

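View pics/s_pad2.png

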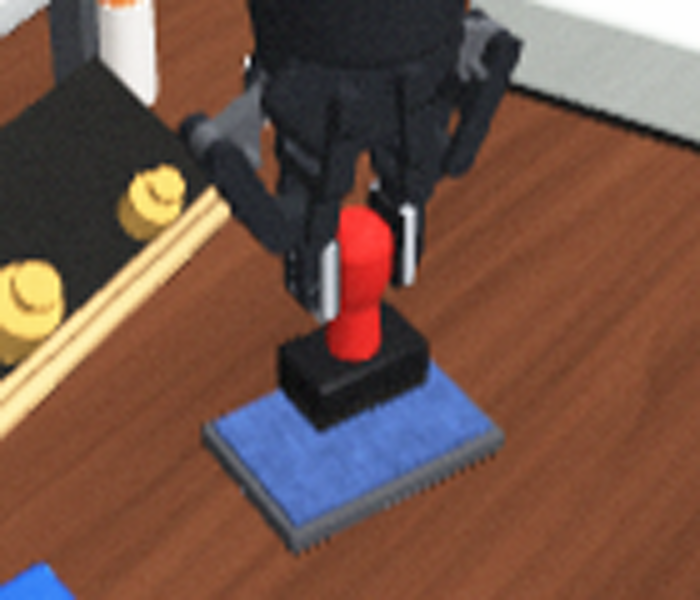

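View pics/w_pan.png

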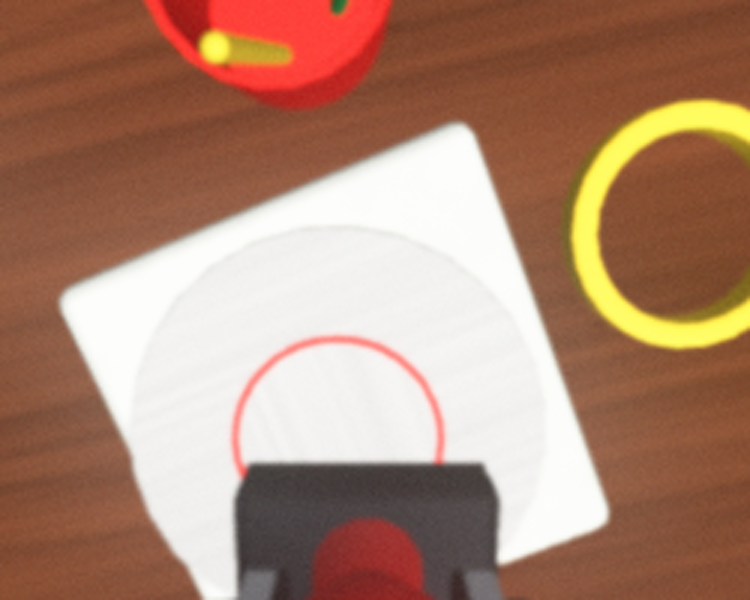

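Run:
```python
from h import *
# cam pose at that time
c=grab('wrist'); yaw=np.radians(-17); R=np.array([[np.cos(yaw),-np.sin(yaw)],[np.sin(yaw),np.cos(yaw)]])
p=r.read_state()['eef_pos'][:2]
f=lambda uv,z:((onplane(c,uv,z)[:,:2]-p)@R).round(4)
save('z',crop(c['p'],190,160,360,280,4))
print('pad edge',f([[204,174],[344,175],[204,250],[341,250]],.013)); print('foot edge',f([[230,216],[316,214]],.0564))
st()
```

```text
pad edge [[ 0.0356  0.0466]
 [ 0.0348 -0.0494]
 [-0.0206  0.05  ]
 [-0.0206 -0.0506]]
foot edge [[ 0.0186  0.0235]
 [ 0.0198 -0.0249]]
t 10.48 pos [0.438  0.1182 0.1057] F [ 0.05 -0.26 -1.51] w 0.0266
```

View pics/z.png

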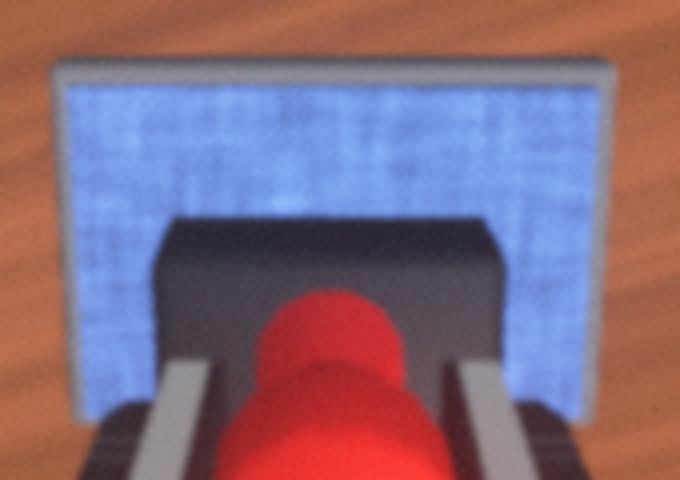

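Run:
```python
from h import *
c=grab('wrist'); yaw=np.radians(-17); R=np.array([[np.cos(yaw),-np.sin(yaw)],[np.sin(yaw),np.cos(yaw)]])
p=r.read_state()['eef_pos'][:2]
f=lambda uv,z:((onplane(c,uv,z)[:,:2]-p)@R).round(4)
print('foot bot',f([[233.7,214.5],[311.7,214.5]],.0344),'foot top',f([[230,226],[315,226]],.0564), 'pad',f([[203.5,176.5],[344,176]],.013))
```

```text
foot bot [[ 0.013   0.0243]
 [ 0.013  -0.0254]] foot top [[ 0.0127  0.0237]
 [ 0.0127 -0.0246]] pad [[ 0.0338  0.047 ]
 [ 0.0341 -0.0494]]
```

Run:
```python
from h import *
yaw=np.radians(-17); R=np.array([[np.cos(yaw),-np.sin(yaw)],[np.sin(yaw),np.cos(yaw)]])
p=np.array([.4375,.1182])+R@[.001,-.0007]
r.move_straight([*p,.090],speed=.08)
print(r.move_straight([*p,.081],speed=.02,max_force=2.5)); st()
command_gripper(.045); st()
r.move_straight([*p,.20],speed=.2)
c=grab('side'); save('s_pad3',crop(c['p'],200,230,340,350,5)); c=grab('wrist'); save('w_pad3',c['p']); np.savez('pics/w_pad3.npz',**c); st()
```

```text
True
t 11.22 pos [0.4388 0.1176 0.0849] F [-0.26  2.06  4.75] w 0.0271
t 11.54 pos [0.438  0.1173 0.0843] F [-1.11 -0.3   0.7 ] w 0.0449
t 12.37 pos [0.4374 0.1171 0.1986] F [ 0.16  0.75 -0.35] w 0.045
```

View pics/s_pad3.png

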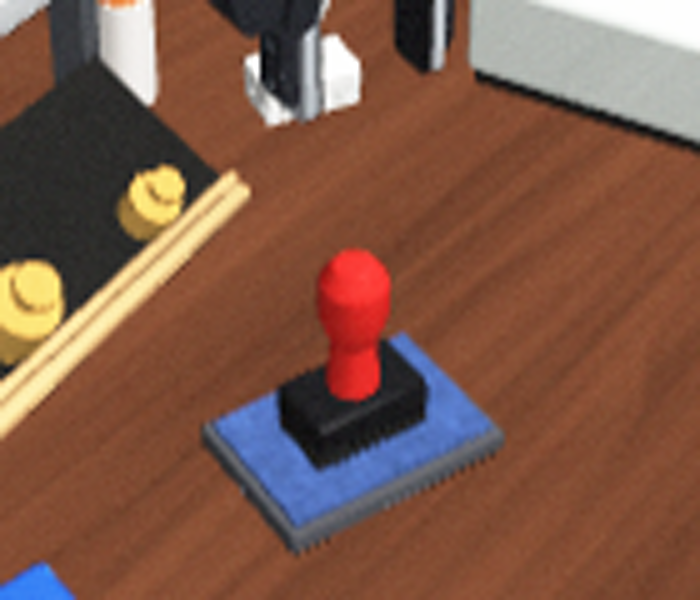

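View pics/w_pad3.png

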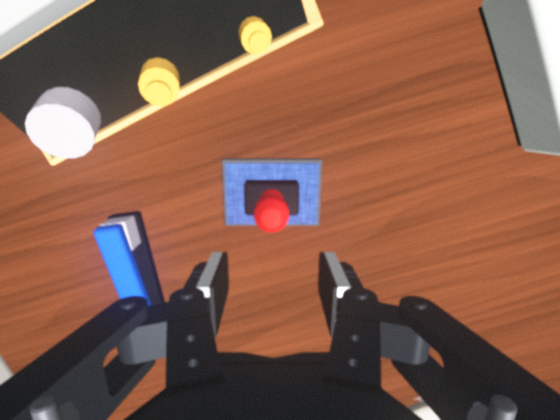

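Run:
```python
from h import *
c=dict(np.load('pics/w_pad3.npz')); save('z2',crop(c['p'],210,145,335,240,6))
yaw=np.radians(-17); R=np.array([[np.cos(yaw),-np.sin(yaw)],[np.sin(yaw),np.cos(yaw)]])
bl=lambda h,s,v:(h>100)&(h<125)&(s>70)&(v>60)
print(rect_on(c,biggest(mask(c,bl,(210,145,335,240))),.013))
f=lambda uv,z:(onplane(c,uv,z)[:,:2]@R*1000).round(1)
hsv=cv2.cvtColor(c['p'],cv2.COLOR_RGB2HSV)
print(hsv[152:190,260].tolist())
for v in (158,160,180,182,226): print(v,f([[272,v]],.013))
for u in (222,245,247,298,300,322): print(u,f([[u,183]],.013))
```

```text
(array([0.43739508, 0.11788738]), (92.72142028808594, 61.68967819213867), 72.9621353149414)
[[9, 148, 177], [9, 149, 174], [8, 146, 169], [8, 143, 166], [8, 144, 161], [7, 125, 149], [5, 84, 127], [166, 25, 113], [133, 17, 134], [128, 21, 146], [119, 46, 166], [113, 91, 198], [112, 116, 226], [110, 123, 231], [111, 122, 232], [111, 120, 232], [111, 121, 229], [112, 121, 226], [112, 118, 227], [111, 119, 231], [111, 121, 230], [112, 119, 229], [112, 122, 229], [111, 120, 230], [111, 116, 233], [111, 119, 232], [111, 117, 231], [113, 119, 201], [117, 98, 128], [145, 66, 66], [163, 78, 59], [166, 68, 64], [164, 64, 68], [158, 54, 71], [161, 56, 77], [165, 46, 77], [161, 52, 78], [162, 57, 81]]
158 [[419.5 240. ]]
160 [[417.5 240. ]]
180 [[397.8 240. ]]
182 [[395.8 240. ]]
226 [[349.7 240.1]]
222 [[394.9 289.7]]
245 [[394.8 266.8]]
247 [[394.8 264.8]]
298 [[394.8 214.2]]
300 [[394.8 212.2]]
322 [[394.8 190.3]]
```

View pics/z2.png

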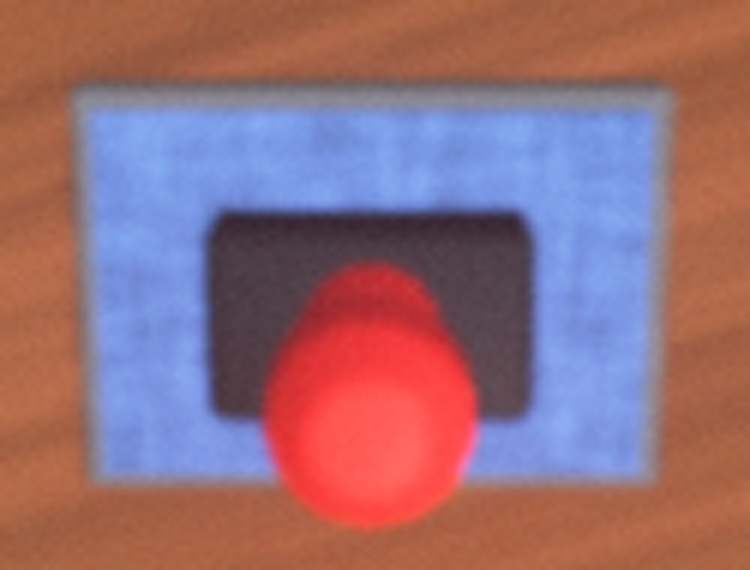

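The stamp stands upright, about 2.5 mm from the pad's centre, which is good enough. Now the exact pose of the rack and its weights.

Run:
```python
from h import *
from scipy.optimize import least_squares
psi=np.radians(7.75); Rz=Ro.from_euler('z',psi).as_matrix(); ax=Rz@[-np.sin(.55),0,np.cos(.55)]; sl=Rz@[np.cos(.55),0,np.sin(.55)]; ey=Rz[:,1]
def fit(c,box,thr,zc,rad):
    hsv=cv2.cvtColor(c['p'],cv2.COLOR_RGB2HSV).astype(int)
    m=((hsv[...,2]>thr)&(hsv[...,1]<60)); b=np.zeros(m.shape,bool); b[box[1]:box[3],box[0]:box[2]]=1
    m=biggest((m&b).astype(np.uint8)); cs,_=cv2.findContours(m,0,1); q=max(cs,key=cv2.contourArea)[:,0].astype(float)
    C=onplane(c,[q.mean(0)],zc)[0]
    for _ in range(5):
        d=dirs(c,q)@c['Rw'].T; X=c['tw']+d*(((C-c['tw'])@ax)/(d@ax))[:,None]
        U=np.c_[(X-C)@sl,(X-C)@ey]
        f=least_squares(lambda p:np.hypot(*(U-p[:2]).T)-p[2],[0,0,rad],loss='soft_l1',f_scale=.0005)
        C=C+f.x[0]*sl+f.x[1]*ey; C=C+sl*(zc-C[2])/sl[2]*0  # keep
        C=np.array([C[0],C[1],zc])
    return C.round(4),f.x[2].round(4),np.abs(f.fun).mean()
for n,box in [('w_pad',(105,40,180,115)),('w_rack',(185,110,245,165)),('w_pad3',(15,85,110,165))]:
    c=dict(np.load('pics/'+n+'.npz'))
    hsv=cv2.cvtColor(c['p'],cv2.COLOR_RGB2HSV)
    for thr in (190,205): print(n,fit(c,box,thr,.0612,.025))
c=dict(np.load('pics/w_pad.npz')); hsv=cv2.cvtColor(c['p'],cv2.COLOR_RGB2HSV); print(hsv[85,143],hsv[60,150])
for n in ('w_rack',):
    c=dict(np.load('pics/'+n+'.npz')); P=pts(c); b=P[45:140,90:505].reshape(-1,3); b=b[np.abs(b[:,2]-.166)<.006]; q=(b@Rz); print('bar pts z',np.median(b[:,2]),np.percentile(q[:,0],[2,50,98]),np.percentile(q[:,1],[1,99]))
t=dict(np.load('pics/top0.npz')); print('top bar centre in rack-rot',np.array([.5956,.18095,0])@Rz)
P=pts(t); print(np.nanmedian(P[280:300,230:300,2]))
```

```text
w_pad (array([0.5479, 0.2639, 0.0612]), np.float64(0.0242), np.float64(0.00028130255853018953))
w_pad (array([0.5478, 0.264 , 0.0612]), np.float64(0.0239), np.float64(0.00033099265301580035))
w_rack (array([0.548 , 0.2641, 0.0612]), np.float64(0.0244), np.float64(0.0003722145220035115))
w_rack (array([0.5479, 0.2641, 0.0612]), np.float64(0.0239), np.float64(0.00037494363638136094))
w_pad3 (array([0.5486, 0.2622, 0.0612]), np.float64(0.0267), np.float64(0.003303518284616924))
w_pad3 (array([0.5474, 0.2634, 0.0612]), np.float64(0.0252), np.float64(0.0016691067053997471))
[159   8 234] [143  13 152]
bar pts z 0.16764416041584496 [0.60027858 0.61268364 0.63896818] [-0.05096673  0.25154355]
top bar centre in rack-rot [0.614561   0.09897997 0.        ]
0.0004813433758827923
```

```bash
cat >> h.py <<'E'
psi=np.radians(7.75); Rz=Ro.from_euler('z',psi).as_matrix(); ax=Rz@[-np.sin(.55),0,np.cos(.55)]; sl=Rz@[np.cos(.55),0,np.sin(.55)]; ey=Rz[:,1]
qr=Ro.from_matrix(np.c_[sl,-ey,-ax]).as_quat()
steel_top=np.array([.5479,.264,.0612]); steel_foot=steel_top-.033*ax
O=np.array([*(Rz@[.6245,.0997,0])[:2],0])
brass_foot=O+Rz@[-.0364,0,.0284]
E
python3 - <<'E'
from h import *
print(O,steel_foot,brass_foot, proj(dict(np.load('pics/w_pad.npz')),[steel_top,brass_foot+.038*ax,brass_foot]))
print(r.solve_ik(steel_foot+.0266*ax,qr),r.solve_ik(steel_foot+.14*ax,qr))
command_gripper(.066)
r.reach(steel_foot+.15*ax,qr); st()
c=grab('wrist'); np.savez('pics/w_st.npz',**c); save('w_st',c['p'])
E
```

```text
[0.60535112 0.18300374 0.        ] [0.56499113 0.266326   0.03306669] [0.5692836  0.17809516 0.0284    ] [[140.83067313  84.85723328]
 [226.84782332  82.09894283]
 [227.98283655  66.93122631]]
None [ 0.41832222  0.34811053  2.00412828 -0.52553445  0.29526374  2.32041637]
t 13.47 pos [0.4875 0.2554 0.1611] F [-0.68 -0.8   0.12] w 0.0659
```

View pics/w_st.png

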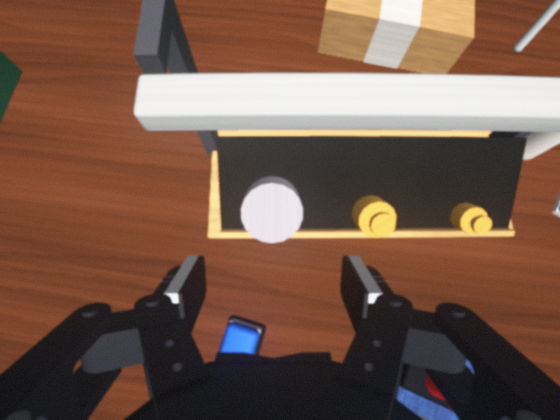

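The low pose is near the wrist's singular zone (the q5 limit). The jaws close along the rack's y, so the tool's pitch about that axis is free. I'll scan pitches for reachability.

```bash
cat >> h.py <<'E'
def qpitch(a,flip=False,yaw=psi):
    Z=Ro.from_euler('z',yaw).as_matrix(); x=Z@[np.cos(a),0,np.sin(a)]; y=-Z[:,1]; z=Z@[np.sin(a),0,-np.cos(a)]
    M=np.c_[x,y,z]; 
    if flip: M=np.c_[-x,-y,z]
    return Ro.from_matrix(M).as_quat(), z
E
python3 - <<'E'
from h import *
for nm,f,h in [('steel',steel_foot,.02),('brass',brass_foot,.018)]:
  for fl in (0,1):
    for d in range(0,85,5):
        q,z=qpitch(np.radians(d),fl); g=f+h*ax
        o=[]
        for back in (.002,.05,.10): 
            s=r.solve_ik(g-z*back,q); o.append(None if s is None else s.round(2).tolist())
        if o[0] is not None or o[2] is not None: print(nm,fl,d,o)
E
```

```text
steel 0 0 [[0.32, 0.72, 1.49, -0.0, 0.93, 1.76], [0.32, 0.66, 1.46, -0.0, 1.03, 1.76], [0.32, 0.6, 1.41, -0.0, 1.14, 1.76]]
steel 0 5 [[0.33, 0.69, 1.57, -0.02, 0.8, 1.78], [0.33, 0.61, 1.55, -0.02, 0.9, 1.78], [0.33, 0.55, 1.51, -0.02, 1.0, 1.78]]
steel 0 10 [[0.34, 0.66, 1.64, -0.06, 0.67, 1.81], [0.34, 0.58, 1.63, -0.05, 0.76, 1.81], [0.34, 0.5, 1.61, -0.05, 0.86, 1.81]]
steel 0 15 [[0.35, 0.64, 1.71, -0.11, 0.54, 1.87], [0.35, 0.55, 1.71, -0.1, 0.63, 1.86], [0.36, 0.46, 1.7, -0.09, 0.72, 1.85]]
steel 0 20 [[0.36, 0.62, 1.78, -0.19, 0.4, 1.96], [0.36, 0.53, 1.8, -0.17, 0.49, 1.93], [0.37, 0.43, 1.8, -0.15, 0.58, 1.92]]
steel 0 25 [None, [0.38, 0.51, 1.87, -0.3, 0.35, 2.08], [0.39, 0.41, 1.89, -0.25, 0.44, 2.03]]
steel 0 30 [None, None, [0.41, 0.39, 1.97, -0.47, 0.3, 2.26]]
steel 0 45 [[0.41, 0.66, 2.08, 3.65, 0.41, -1.85], [0.44, 0.56, 2.15, 3.74, 0.38, -1.91], [0.47, 0.44, 2.21, 3.88, 0.35, -2.04]]
steel 0 50 [[0.42, 0.7, 2.12, 3.56, 0.57, -1.74], [0.45, 0.6, 2.2, 3.61, 0.56, -1.77], [0.49, 0.49, 2.27, 3.69, 0.53, -1.83]]
steel 0 55 [[0.44, 0.74, 2.16, 3.51, 0.73, -1.68], [0.47, 
[... 5358 characters left out ...]
0.21, 0.67, 2.37, 3.22, 0.85, 1.56], [0.22, 0.57, 2.46, 3.24, 0.85, 1.56]]
brass 1 60 [[0.21, 0.82, 2.3, 3.21, 1.02, 1.57], [0.22, 0.75, 2.41, 3.22, 1.07, 1.57], [0.23, 0.69, 2.52, 3.23, 1.11, 1.58]]
brass 1 65 [[0.21, 0.89, 2.32, 3.21, 1.2, 1.58], [0.22, 0.85, 2.44, 3.22, 1.28, 1.58], [0.24, 0.83, 2.56, 3.23, 1.38, 1.6]]
brass 1 70 [[0.21, 0.96, 2.33, 3.21, 1.37, 1.58], [0.22, 0.96, 2.45, 3.22, 1.49, 1.59], [0.24, 0.98, 2.58, 3.24, 1.64, 1.61]]
brass 1 75 [[0.21, 1.04, 2.33, 3.22, 1.54, 1.59], [0.23, 1.07, 2.45, 3.23, 1.69, 1.6], [0.25, 1.13, 2.58, 3.25, 1.88, 1.63]]
brass 1 80 [[0.21, 1.12, 2.32, 3.22, 1.69, 1.59], [0.23, 1.17, 2.44, 3.24, 1.86, 1.61], [0.25, 1.26, 2.56, 3.27, 2.08, 1.65]]
```

```bash
cat >> h.py <<'E'
PS=np.radians(22); PB=np.radians(20)
def tip_of(w): return np.interp(w,[0,.042,.060,.085],[.025,.023,.0197,.012])
E
python3 - <<'E'
from h import *
q,z=qpitch(PS,True); g=steel_foot+.024*ax; back=tip_of(.05)-.019   # TCP = g - back*z
print(back, r.solve_ik(g-back*z,q))
r.reach(g-(back+.11)*z,q); st()
c=grab('wrist'); np.savez('pics/w_st2.npz',**c); save('w_st2',c['p']); print(proj(c,[steel_top,steel_foot,brass_foot+.038*ax]).round(1))
E
```

```text
0.002533333333333332 [ 0.36181127  0.60587042  1.81379443 -0.24346837  0.35654318 -1.13154172]
t 16.44 pos [0.5108 0.2589 0.1578] F [-0.04 -0.25  0.83] w 0.0658
[[273.5 219.1]
 [273.5 213.7]
 [153.9 208. ]]
```

View pics/w_st2.png

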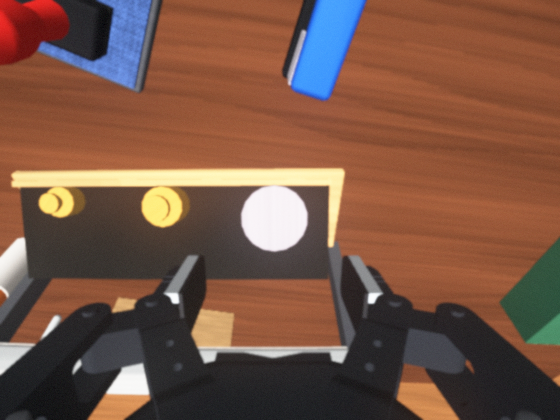

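The steel weight's top is at (274,218), against a predicted (273.5,219). The bar is behind the hand at the bottom of the picture, and the path in is clear.

Run:
```python
from h import *
q,z=qpitch(PS,True); g=steel_foot+.024*ax; back=tip_of(.05)-.019
print('stopped',r.move_straight(g-(back+.02)*z,q,speed=.12,max_force=6))
print('stopped',r.move_straight(g-back*z,q,speed=.05,max_force=6)); st()
command_gripper(.035,60); st()
c=grab('side'); save('s_g1',crop(c['p'],80,180,280,330,4))
```

```text
stopped False
stopped False
t 17.94 pos [0.5516 0.2644 0.0555] F [ 0.11 -0.13  0.03] w 0.0661
t 18.24 pos [0.5516 0.2646 0.0564] F [-2.8  -0.06  3.6 ] w 0.0475
```

View pics/s_g1.png

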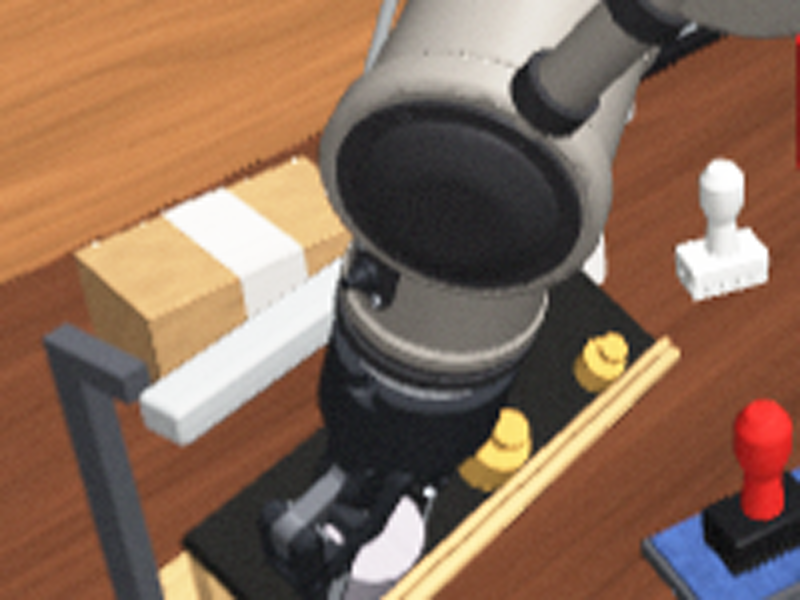

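Run:
```python
from h import *
q,z=qpitch(PS,True); g=steel_foot+.024*ax; back=tip_of(.05)-.019
r.move_straight(g-(back+.02)*z,q,speed=.06); st()
r.move_straight(g-(back+.13)*z,q,speed=.15); st()
r.move_straight(g-(back+.13)*z+[-.02,-.02,.06],q,speed=.15); st()
c=grab('wrist'); save('w_g1',c['p']); c=grab('side'); save('s_g2',crop(c['p'],80,100,360,330,2.8))
# feasibility of placing
for yd in (-10,0,8):
    q2,z2=qpitch(PS-.55,True,np.radians(yd)); print(yd,r.solve_ik(np.array([.4906,-.1962,.18])-z2*back,q2),r.solve_ik(np.array([.4906,-.1962,.116])-z2*back,q2))
```

```text
t 18.77 pos [0.544  0.2634 0.0745] F [ 1.11  0.11 -5.33] w 0.0478
t 19.66 pos [0.5031 0.2577 0.1755] F [-0.19 -0.16 -4.92] w 0.0474
t 20.25 pos [0.4832 0.2378 0.2355] F [-0.25  0.05 -5.38] w 0.0474
-10 [-0.49648645  0.50312669  1.49407753 -0.05426176  1.30240652 -1.87421443] [-0.49648645  0.57687999  1.56444883 -0.05710722  1.15850439 -1.86571232]
0 [-0.48293667  0.49933452  1.50069825 -0.07996586  1.28974458 -2.02583727] [-0.48293667  0.57344116  1.57110876 -0.08434379  1.14571282 -2.01320913]
8 [-0.47283018  0.4947509   1.5086811  -0.099461    1.27580429 -2.14775102] [-0.47283018  0.56928681  1.57914312 -0.10516589  1.1315614  -2.13189814]
```

View pics/w_g1.png

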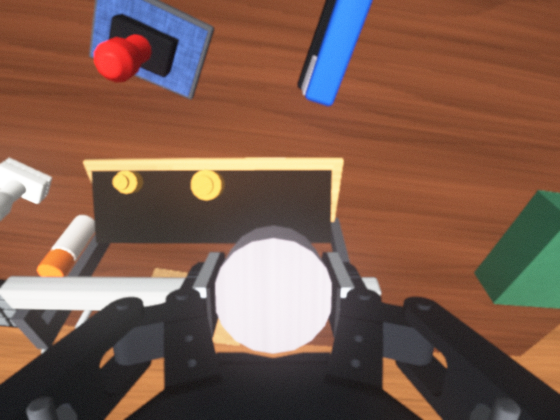

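View pics/s_g2.png

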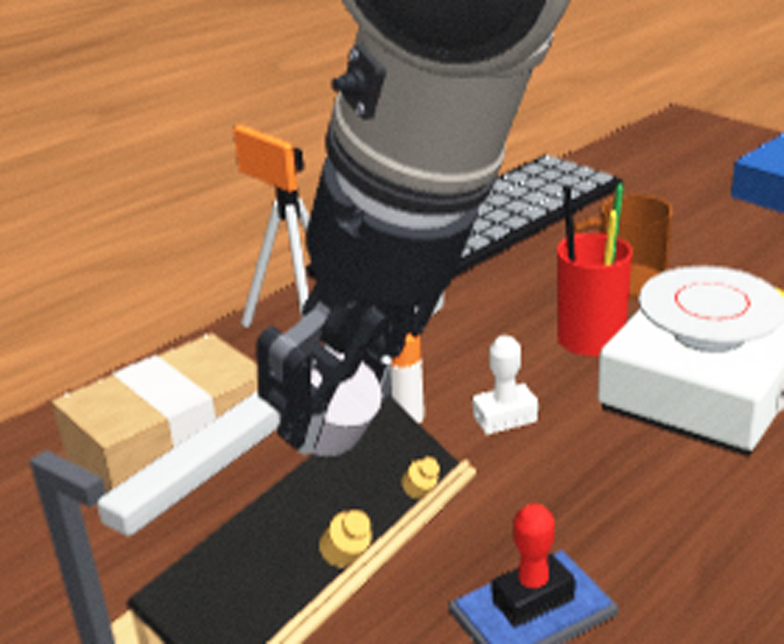

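```bash
cat >> h.py <<'E'
QP,ZP=qpitch(PS-.55,True,0.0); BK=tip_of(.05)-.019
def steel_tcp(x,y,zfoot): return np.array([x,y,zfoot+.024])-BK*ZP
E
python3 - <<'E'
from h import *
x,y=.4906,-.1962
r.reach([.44,0.02,.28],QP)
r.reach(steel_tcp(x,y,.15),QP)
r.move_straight(steel_tcp(x,y,.115),speed=.12); r.hold(.15); st()
c=grab('wrist'); np.savez('pics/w_h1.npz',**c); save('w_h1',c['p']); c=grab('side'); np.savez('pics/s_h1.npz',**c); save('s_h1',crop(c['p'],270,140,410,260,5))
c=grab('top'); np.savez('pics/t_h1.npz',**c)
E
```

```text
t 22.82 pos [ 0.4917 -0.1961  0.1427] F [-0.55 -0.05 -4.2 ] w 0.0478
```

View pics/w_h1.png

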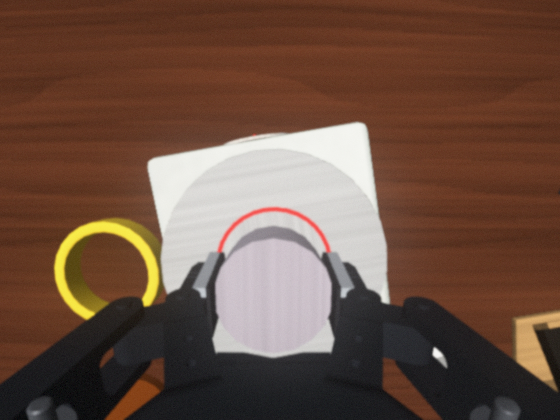

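View pics/s_h1.png

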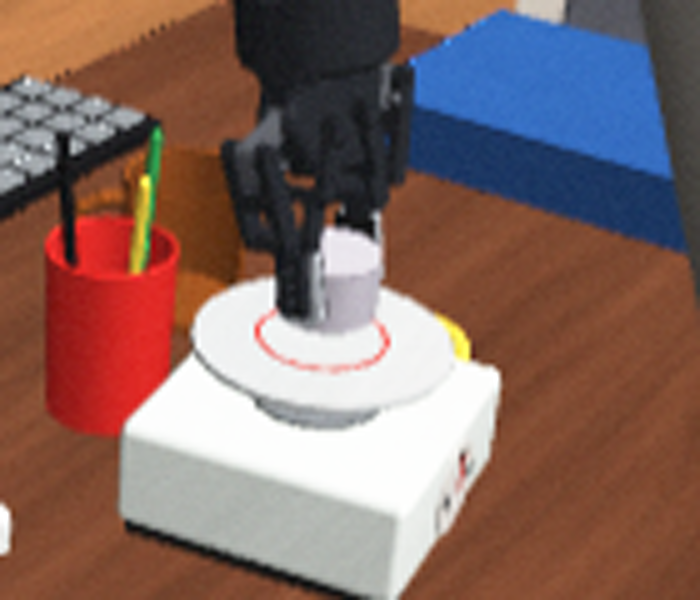

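Run:
```python
from h import *
from scipy.optimize import least_squares
c=dict(np.load('pics/w_h1.npz')); hsv=cv2.cvtColor(c['p'],cv2.COLOR_RGB2HSV).astype(int)
m=((hsv[...,0]<8)|(hsv[...,0]>174))&(hsv[...,1]>70)&(hsv[...,2]>150); v,u=np.nonzero(m[195:256,212:338]); u=u+212; v=v+195
k=(u>222)&(u<328)
def circ(q,z,r0,fixr=None):
    X=onplane(c,q,z)[:,:2]
    g=(lambda p:np.hypot(*(X-p[:2]).T)-(p[2] if fixr is None else fixr))
    f=least_squares(g,[*X.mean(0),r0],loss='soft_l1',f_scale=.0005); return f.x.round(4),np.abs(f.fun).mean().round(5)
q=np.c_[u,v][k]; print('ring',len(q),circ(q,.1,.032),circ(q,.1,.032,.0325))
print(hsv[225:262:3,273].tolist())
m=((hsv[...,1]<30)&(hsv[...,2]>165)); b=np.zeros(m.shape,bool); b[236:352,214:334]=1
hm=(m&b).astype(np.uint8); save('z3',crop(c['p'],200,195,350,360,4))
P=pts(c); print('top face pts',P[270:320,250:300].reshape(-1,3).mean(0), 'normal',end=' ')
A=P[262:335,240:306].reshape(-1,3); cc=A.mean(0); n=np.linalg.svd(A-cc,full_matrices=False)[2][2]; print(n*np.sign(n[2]))
```

```text
ring 679 (array([ 0.4901, -0.1963,  0.0312]), np.float64(0.00069)) (array([ 0.4917, -0.1964,  0.032 ]), np.float64(0.00073))
[[6, 7, 192], [146, 13, 141], [158, 15, 139], [150, 13, 137], [150, 11, 156], [159, 12, 207], [160, 15, 211], [158, 13, 209], [158, 15, 209], [162, 16, 210], [158, 13, 208], [158, 13, 209], [158, 13, 208]]
top face pts [nan nan nan] normal Traceback (most recent call last):
  File "<stdin>", line 15, in <module>
    u, s, vh = gufunc(a, signature=signature)
               ~~~~~~^^^^^^^^^^^^^^^^^^^^^^^^
    raise LinAlgError("SVD did not converge")
numpy.linalg.LinAlgError: SVD did not converge
```

View pics/z3.png

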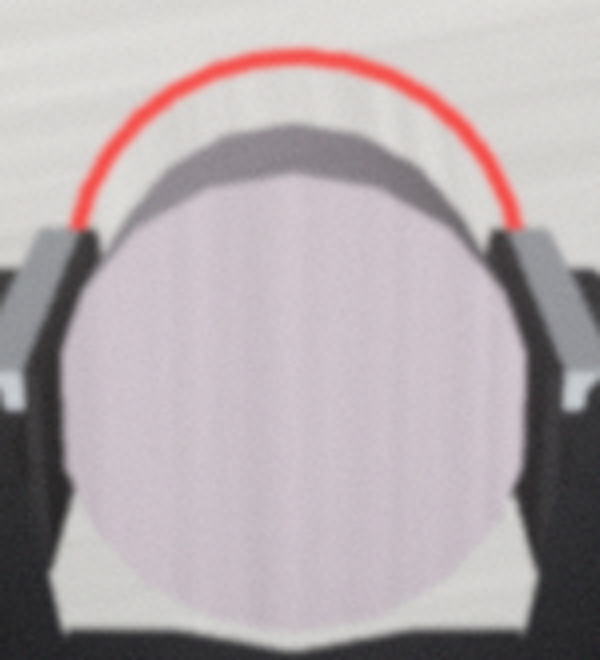

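Run:
```python
from h import *
c=dict(np.load('pics/w_h1.npz'))
print('ring outer front',onplane(c,[[273.5,206.7]],.1),'foot front',onplane(c,[[273.5,226.3]],.1155),'top front/rear',onplane(c,[[273.5,239],[273.5,352.7]],.1485))
print('sides',onplane(c,[[215.2,283],[331.7,283]],.1485))
```

```text
ring outer front [[ 0.45781355 -0.19637755  0.1       ]] foot front [[ 0.46618539 -0.19639205  0.1155    ]] top front/rear [[ 0.46582903 -0.19642867  0.1485    ]
 [ 0.51467063 -0.19641125  0.1485    ]]
sides [[ 0.48412357 -0.22018693  0.1485    ]
 [ 0.48410917 -0.17270252  0.1485    ]]
```

Steel and ring agree within 1 mm: steel centre about (.491,-.196), ring centre (.491,-.196). The weight hangs upright. I'll lower it.

Run:
```python
from h import *
x,y=.4906,-.1962
r.move_straight(steel_tcp(x,y,.104),speed=.05); st()
print(r.move_straight(steel_tcp(x,y,.0915),speed=.012,max_force=5.5)); r.hold(.2); st()
```

```text
t 23.33 pos [ 0.4907 -0.1961  0.1299] F [-0.11  1.03 -5.84] w 0.0475
False
t 24.73 pos [ 0.4912 -0.1963  0.1181] F [-0.3   0.39 -0.77] w 0.0477
```

Run:
```python
from h import *
x,y=.4906,-.1962
command_gripper(.066,60); st()
p=r.read_state()['eef_pos']; r.move_straight(steel_tcp(x,y,.0915)-ZP*.05,speed=.1); r.move_straight(steel_tcp(x,y,.0915)-ZP*.14,speed=.25); st()
c=grab('wrist'); np.savez('pics/w_p1.npz',**c); save('w_p1',c['p']); c=grab('side'); save('s_p1',crop(c['p'],270,140,410,260,5));
```

```text
t 25.05 pos [ 0.491  -0.1962  0.1179] F [-0.39  0.22  0.75] w 0.0659
t 26.21 pos [ 0.514  -0.1961  0.2557] F [-0.76  0.41 -1.28] w 0.0658
```

View pics/w_p1.png

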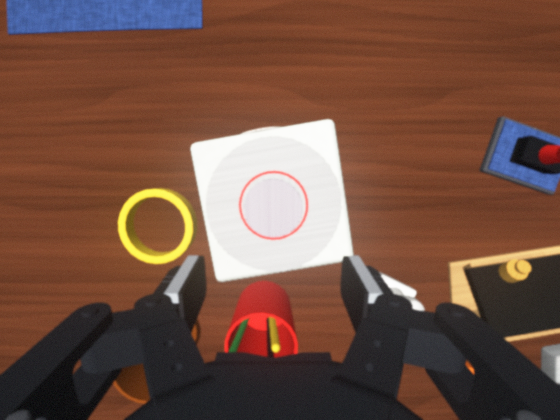

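View pics/s_p1.png

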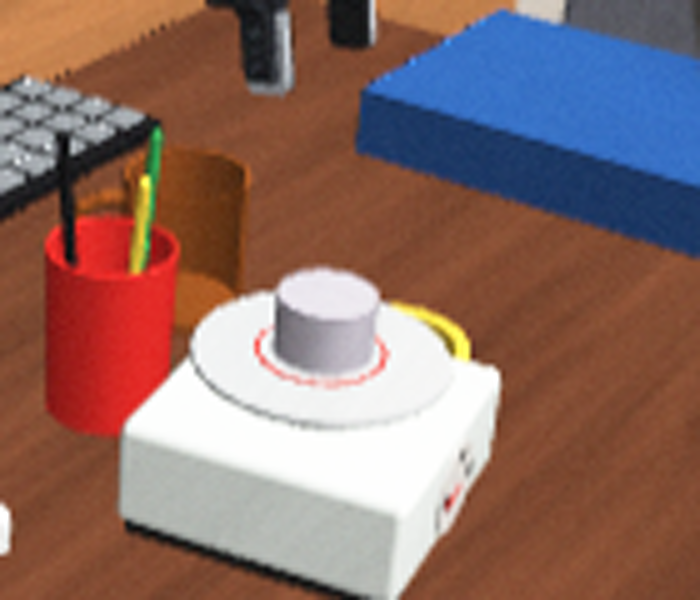

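The steel weight stands upright inside the ring; in the wrist picture it is at (273,206), concentric with the ring. Now the brass weight.

```bash
cat >> h.py <<'E'
BB=tip_of(.032)-.019; HB=.0245; SB=.002
E
python3 - <<'E'
from h import *
q,z=qpitch(PB,True); g=brass_foot+HB*ax+SB*sl
r.reach([.44,0.02,.28],q)
command_gripper(.048,40)
r.reach(g-(BB+.10)*z,q); r.hold(.15); st()
c=grab('wrist'); np.savez('pics/w_br.npz',**c); save('w_br',crop(c['p'],140,120,420,300,2.8)); print(proj(c,[brass_foot,brass_foot+.038*ax,brass_foot+.024*ax,brass_foot+.024*ax+.016*ey,brass_foot+.024*ax-.016*ey,brass_foot+.024*ax-.016*sl]).round(1))
E
```

```text
t 28.57 pos [0.5235 0.1707 0.1499] F [ 0.79 -0.08  0.72] w 0.048
[[274.8 213.2]
 [275.1 217.9]
 [275.  216. ]
 [296.1 215.9]
 [253.9 216. ]
 [275.  194.8]]
```

View pics/w_br.png

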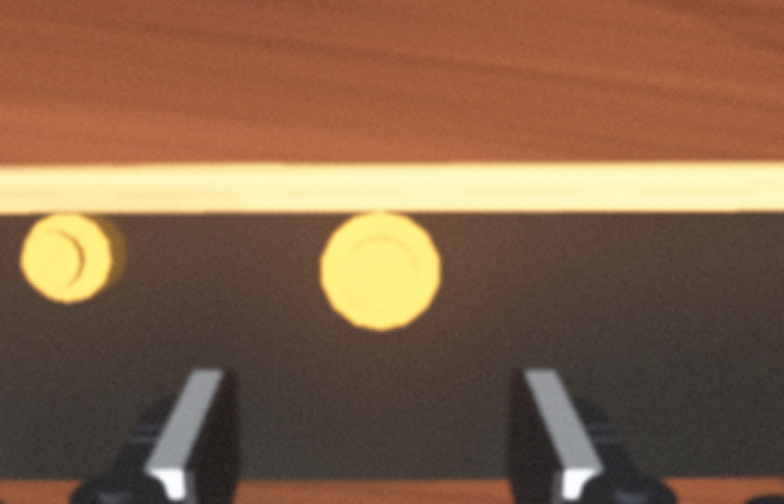

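The brass body's disc is centred at pixel (276,216.6), against a predicted (275,216), so it matches. I'll grasp it.

Run:
```python
from h import *
q,z=qpitch(PB,True); g=brass_foot+HB*ax+SB*sl
print(r.move_straight(g-(BB+.02)*z,q,speed=.12,max_force=6))
print(r.move_straight(g-BB*z,q,speed=.04,max_force=6)); st()
command_gripper(.018,40); st()
r.move_straight(g-(BB+.02)*z,q,speed=.06); st()
r.move_straight(g-(BB+.13)*z,q,speed=.15); r.hold(.1); st()
c=grab('side'); save('s_b2',crop(c['p'],80,140,360,340,2.8))
QB,ZB=qpitch(PB-.55,True,0.)
r.reach([.44,0.02,.28],QB)
G=lambda x,y,zf: np.array([x,y,zf])+[SB,0,HB]-BB*ZB
x,y=.4906,-.1962
r.reach(G(x,y,.18),QB)
r.move_straight(G(x,y,.137),speed=.1); r.hold(.2); st()
c=grab('wrist'); np.savez('pics/w_h2.npz',**c); save('w_h2',crop(c['p'],180,180,370,370,4)); c=grab('side'); save('s_h2',crop(c['p'],270,130,410,250,5))
```

```text
False
False
t 30.08 pos [0.5567 0.1764 0.0544] F [ 0.31 -0.41  0.82] w 0.0479
t 30.38 pos [0.5568 0.1764 0.0549] F [-1.91 -0.45  2.82] w 0.0305
t 30.86 pos [0.55   0.1755 0.0738] F [ 0.07 -0.51 -1.97] w 0.0306
t 31.84 pos [0.5124 0.1703 0.1755] F [ 0.49  0.61 -2.67] w 0.0305
t 34.47 pos [ 0.4939 -0.1963  0.1666] F [ 0.13  0.33 -1.62] w 0.0304
```

View pics/s_b2.png

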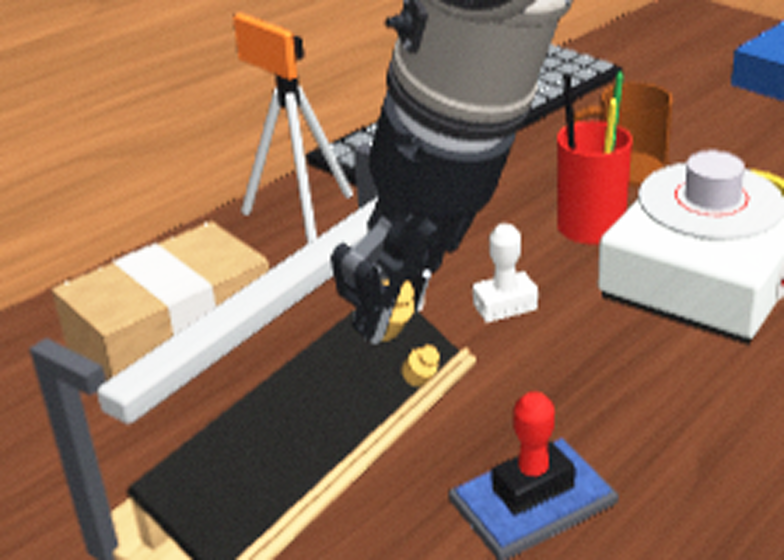

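View pics/w_h2.png

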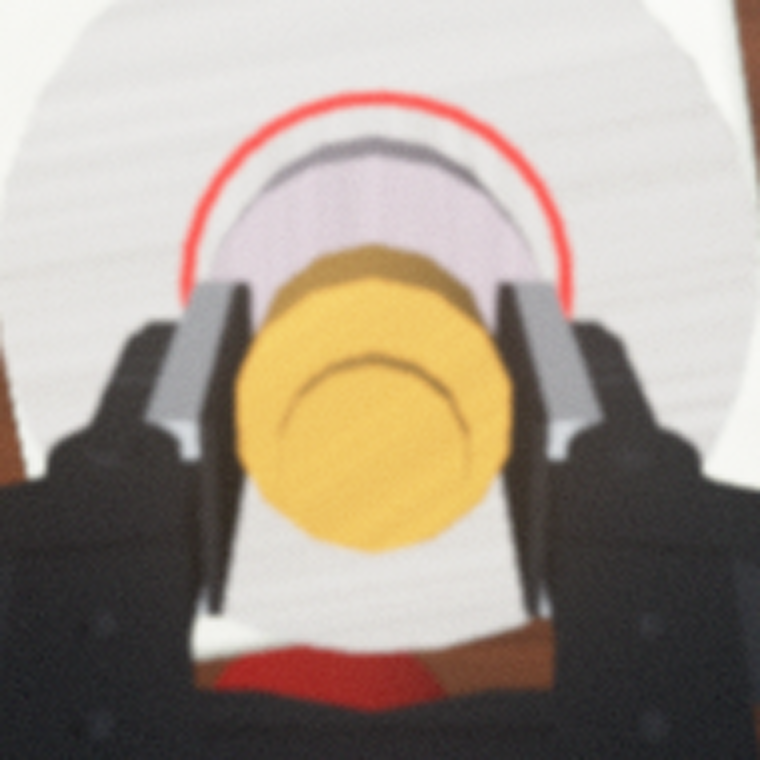

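View pics/s_h2.png

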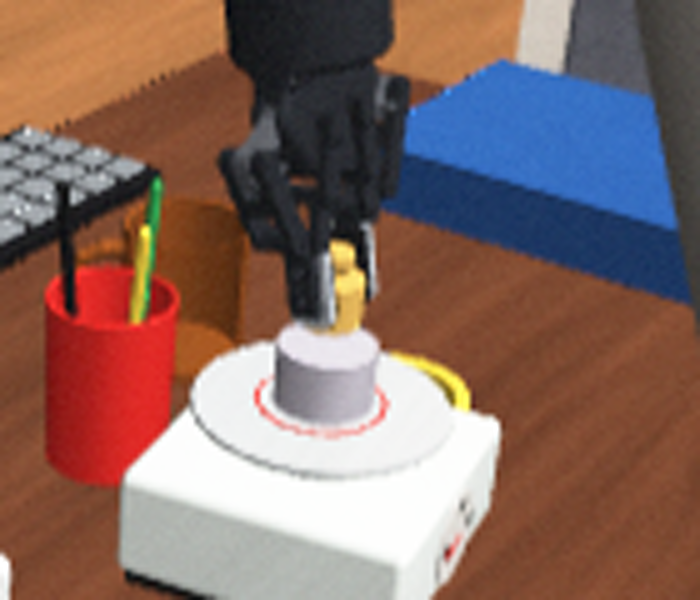

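Run:
```python
from h import *
QB,ZB=qpitch(PB-.55,True,0.)
G=lambda x,y,zf: np.array([x,y,zf])+[SB,0,HB]-BB*ZB
print('cmd',G(.4906,-.1962,.137))
c=dict(np.load('pics/w_h2.npz')); zf=.137+(r.read_state()['eef_pos']-G(.4906,-.1962,.137))[2]; print(zf)
print('steel front',onplane(c,[[273.75,218.5]],.1248),'steel foot/ring front',onplane(c,[[273.75,214.5],[273.75,202.8]],.0918))
print('brass foot front',onplane(c,[[273.5,241.2]],zf),'body top front/rear',onplane(c,[[273.5,249.5],[273.5,317.5]],zf+.024),'sides',onplane(c,[[239.2,278],[308,278]],zf+.024)[:,1])
print('knob sides', onplane(c,[[249.5,287],[297.5,287]],zf+.038)[:,1],'ring sides',onplane(c,[[225.5,252],[323,252]],.0918)[:,1])
c=dict(np.load('pics/w_p1.npz')); hsv=cv2.cvtColor(c['p'],cv2.COLOR_RGB2HSV).astype(int)
save('z4',crop(c['p'],220,155,330,255,6))
```

```text
cmd [ 0.49349338 -0.1962      0.16588613]
0.1375113367747785
steel front [[ 0.46510116 -0.19634352  0.1248    ]] steel foot/ring front [[ 0.46589668 -0.19626926  0.0918    ]
 [ 0.45815361 -0.1962688   0.0918    ]]
brass foot front [[ 0.47556035 -0.19650176  0.13751134]] body top front/rear [[ 0.47494893 -0.19653637  0.16151134]
 [ 0.50599168 -0.19653912  0.16151134]] sides [-0.2117478  -0.18123889]
knob sides [-0.20611518 -0.18700039] ring sides [-0.22854141 -0.16332852]
```

View pics/z4.png

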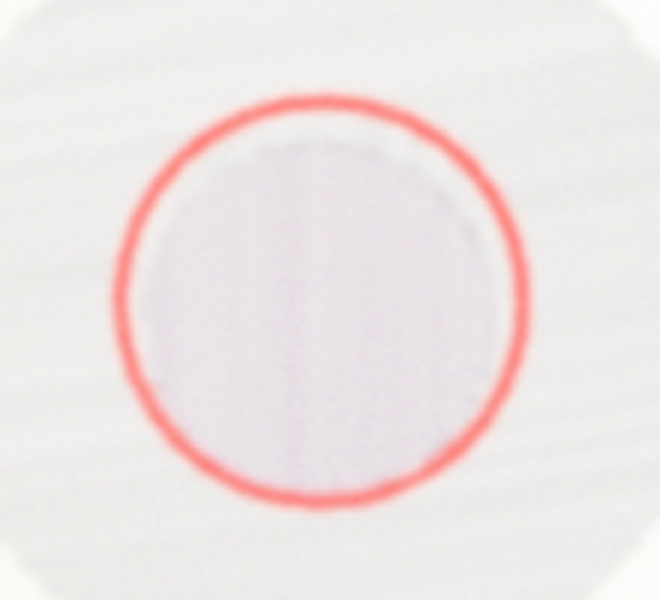

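Brass and steel are within about 1 mm of concentric: brass centre x about .4905–.4915, steel about .490–.491, y equal. I'll lower it.

Run:
```python
from h import *
QB,ZB=qpitch(PB-.55,True,0.)
G=lambda x,y,zf: np.array([x,y,zf])+[SB,0,HB]-BB*ZB
x,y=.4903,-.1962
r.move_straight(G(x,y,.128),speed=.04); st()
print(r.move_straight(G(x,y,.121),speed=.01,max_force=5)); r.hold(.3); st(); st()
c=grab('side'); save('s_d',crop(c['p'],270,130,410,250,5))
```

```text
t 34.94 pos [ 0.493  -0.1961  0.1564] F [-0.91 -0.6  -1.41] w 0.0304
False
t 36.09 pos [ 0.4933 -0.1962  0.15  ] F [ 1.1  -0.56  0.95] w 0.0304
t 36.09 pos [ 0.4933 -0.1962  0.15  ] F [ 1.1  -0.56  0.95] w 0.0304
```

View pics/s_d.png

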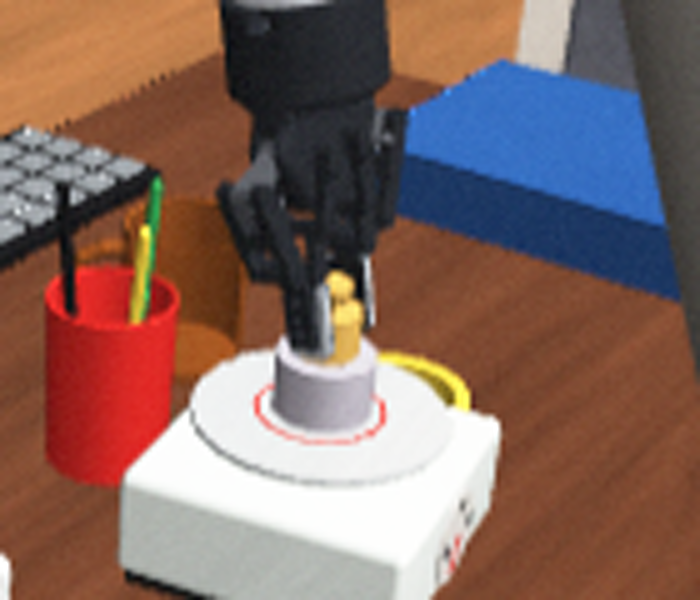

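Run:
```python
from h import *
QB,ZB=qpitch(PB-.55,True,0.)
G=lambda x,y,zf: np.array([x,y,zf])+[SB,0,HB]-BB*ZB
x,y=.4903,-.1962
command_gripper(.050,40); st()
r.move_straight(G(x,y,.121)-ZB*.05,speed=.08); r.move_straight(G(x,y,.121)-ZB*.15,speed=.25); r.hold(.3); st()
for n,b in [('wrist',(200,130,350,260)),('side',(270,130,410,250)),('top',(290,180,390,280))]:
    c=grab(n); np.savez('pics/e_'+n+'.npz',**c); save('e_'+n,crop(c['p'],*b,5)); save('full_'+n,c['p'])
c=dict(np.load('pics/e_wrist.npz'))
```

```text
t 36.47 pos [ 0.493  -0.1961  0.1497] F [-0.03 -0.46 -0.09] w 0.0498
t 38.09 pos [ 0.5228 -0.1961  0.2959] F [ 0.12 -0.19  0.12] w 0.0502
```

View pics/e_wrist.png

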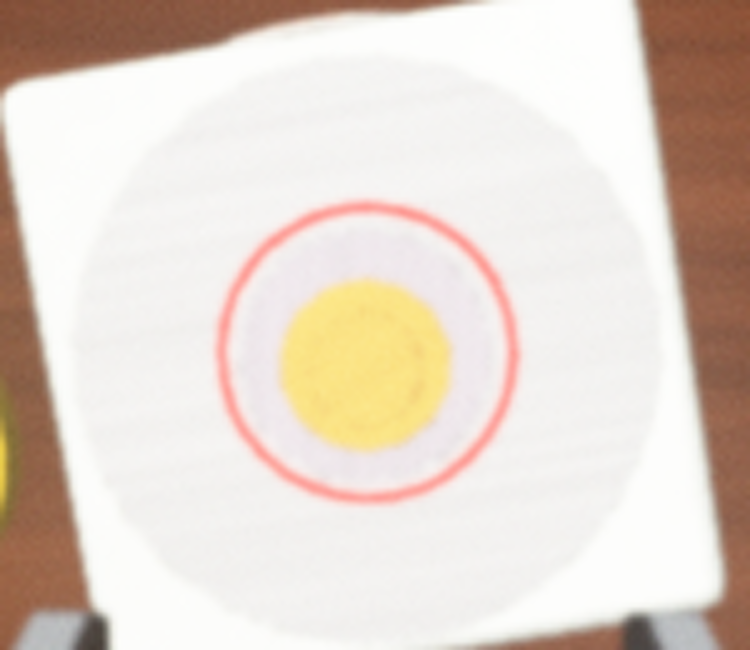

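View pics/e_side.png

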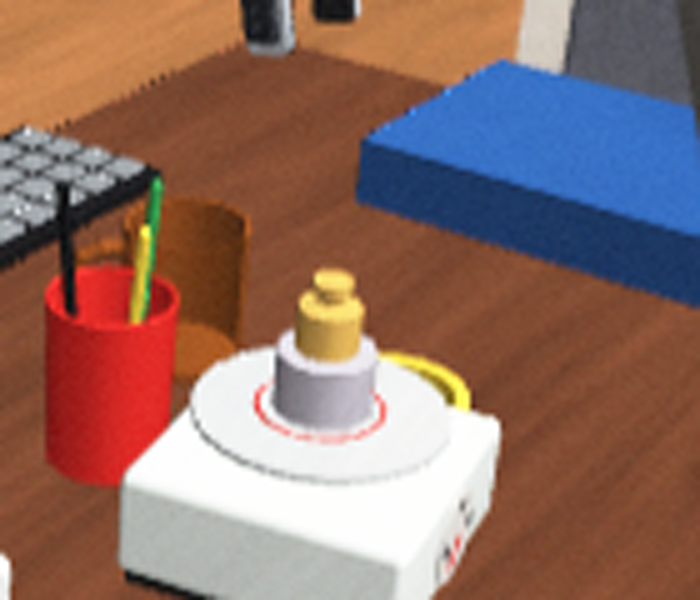

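View pics/full_side.png

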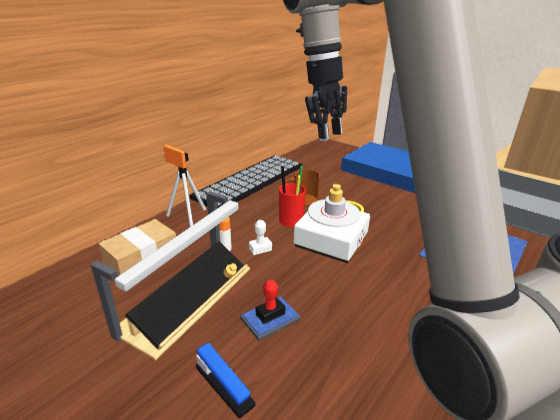

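The last pictures show the two weights stacked upright and concentric in the ring, the stamp upright on the pad, and the small weight still in the rack. The other things look untouched. I'll hand in.

Run:
```python
from h import *
r.finish_job()
```

```text
the job is handed in; nothing more can be done
```

The job is done and handed in, about 38 s into the 72 s allowed. The red-handled stamp went onto the ink pad first, then the steel weight onto the pan, then the larger brass weight on top of it.

**Lowering:** Each weight was lowered until the pan carried it before I let go. The pan should have sunk about 11 mm of its 20 mm; I worked this out from the spring rate and the release heights and did not measure it.

**Last checks:**
- **Steel weight:** it stands upright, concentric with the red ring to about 1 mm.
- **Brass weight:** it stands upright, centred on the steel one to about 1 mm.
- **Small weight and the rest:** the small weight is still in the rack. The other things look unmoved in the last side and wrist views.
- **Gripper:** it was clear, with about zero force on it.

**Checks that were off:**
- **Stamp:** it stands upright but about 2.5 mm from the pad's centre, and I left it there.
- **Cameras:** the top and wrist cameras disagreed by about 2.5 mm in x. I used the wrist camera.
- **Grasps:** the planned grasp along the weights' own lean could not be reached. I took both weights at a shallower tool pitch (22° and 20°) and corrected for that when placing them.

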